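# Wedge a short-footed portable hob level

## Robot

A 6-joint arm with a two-finger parallel gripper is mounted at the origin on a cart in front of the work surface, level with it; the furniture and walls round the work are solid. World frame = base frame: x ahead of the robot, y to its left, z up, the work surface at z = 0. Lengths are in m, angles in degrees, forces in N, time in s.
With the tool pointing down it reaches from about 0.35 to 0.875 m from the base axis. Payload 4.2 kg.
Tool frame: the origin (TCP) lies at the very end of the fingers, on their centre line; the grasp point (between the pads) lies 19 mm behind it (r.grip_point_offset is the distance from the TCP to the grasp point, in m); z points along the fingers, y is the line along which they close (so a half turn about z gives the same grasp; the last joint's range is limited). The gripper opens to 87 mm and grips with 3 to 60 N. Pads are 19 mm wide; open, the fingers measure 117 mm over their backs; the gripper's body (75 mm by 190 mm) begins 51 mm behind the grasp point.
Start: joints at [-50.959, 22.042, 0.453, 0, -68.411, -14.817], TCP at [0.256, -0.57, 0.223] pointing down, gripper open.
Joint ranges: [-179.83, 179.83], [-69.29, 118.12], [-61.27, 80.66], [-181.25, 117.63], [-171.15, -9.14], [-177.46, 177.46]. Speed limits (degrees/s): [159.86, 159.86, 180, 180, 180, 180].

## Interface

Orientations are given as a 3x3 rotation matrix whose columns are the frame's x, y, z axes.
In Python, from station import r gives the robot as it stands.
- The arm moves only by the tool move_arm, never from a script. Its argument "series" is a list of rows, each a list of 3 entries, a list of its own where there are three numbers: the turn, a rotation vector about the tool's x, y, z as a fraction of full scale, then the shift along the tool's x, y, z as a fraction of full scale, then the opening, from 0 (shut) to 1 (fully open). A call has 1 to 12 rows; each row shifts and turns the commanded pose from where the row before left it, along the tool's axes as they then stand; what a row does not reach is not made up. Full scale, the value 1, is 0.5 m for a shift and 0.1 rad for a turn. A row lasts 1/10 s, in which the tool goes at most 50 mm and 8.59 degrees, less where a joint would pass 70% of its speed; a pose out of reach is approached as far as the arm can. A call with a number of a shift or a turn outside -1 to 1 is refused whole. A call with a gripper value outside its range is refused whole. The fingers move at their own pace and stop on an object; the grip force is fixed at half the most. Time passes only in rows, so rows that do not move let the fingers close. It gives the time, the measured TCP pose, the force, the opening and the grip force at its end, in the units of the state.
- r.sense(): the state, without advancing time (a new reading comes with each control period).
- r.capture(name): name is "scene" or "side" or "wrist"; returns a dict with "img" (480x640x3 uint8, red, green, blue), "fx", "fy", "cx", "cy" (pixels), "origin" and "orientation" of the camera in the world. Camera axes: x right, y up, looking along -z (the intrinsics and any distortion apply to the point x, -y, -z); pixel columns grow to the right and rows downward; lengths in m; the calibration is good to about 2 mm. The wrist camera is an equidistant fisheye: a pixel r from the principal point sees the ray r / f radians off the axis. A picture is of the moment at which its call begins. There is no depth.
- r.finish_job(): hands the job in; it is judged then, once.
Trained networks look in the newest picture that a camera, given by its name, has taken for a name from the list of things; names that differ only in an ending like _2 or _b are one class to them, and where a whole thing is asked for, a point or a joint stands for the part that bears it (a point fixed in the world has none). Each returns a list of dicts, best first, with "score" (0 to 1); they miss things now and then, are a little off and sometimes report something else, mostly with a low value. They report only what shows in the picture. A call takes as long as a camera call.
- r.cut_out(target, camera): "pixels" (480x640 bool, what is visible of it) and "centre" ([column, row] in pixels, amid what is visible of it).
- r.pinpoint(target, camera): "centre" ([column, row] in pixels: a listed point, or the origin of a listed thing).
The state is a dict: "time_s": time; "joints": joint angles; "joint_velocities": joint speeds; "effort": joint torques, N m; "tcp_pos": TCP position; "ee_rot": TCP orientation; "wrist_force": force on the tool from outside, world axes, zero at the start; "moment": the same for the moment, N m; "gripper_width": opening from 0.0 (shut) to 1.0 (fully open); "gripper_force": force on a finger pad.
Only numpy, scipy, OpenCV 4.12 (cv2) and the standard library are available. Lean on these libraries where they do the work, as an engineer would, in place of code of your own. Each camera call takes 0.05 s, during which the arm holds its last target. There are 200 camera calls.

## Task

The portable hob stands on one short foot (front right) and leans and rocks. Fetch the wooden wedge and slide it from the front, thin end first and flat on the worktop, under the short foot until the hob sits level and firm, all four feet carrying it; stop as soon as you feel the load come on, for driving on shoves the hob along the worktop. Work gently, leave the wedge there and the things around where they are.

Things in the scene. Friction and masses are not known exactly. Their poses are not given: they have to be found in the camera images.
- hob: the portable cooking hob: flat white box with black glass top, 200 mm deep (x), 230 mm wide (y), glass 50 mm high when level, about 1.8 kg. Origin: middle of the hob, in the plane of the good feet's undersides; x points to its back, y to its left, z up out of the glass. Underside of the box at z = 16 mm, front face at x = -100 mm. At first it leans onto the short foot by 0.02 to 0.05 rad.
- foot_mark (a point): point on the hob on the short foot's axis, in the plane of the good feet's undersides, at (-80, -92, 0) mm: 20 mm behind the front face, 23 mm inside the right face; axes as the hob. The short foot is a black plastic glide, 32 mm across, smooth domed underside (radius 30 mm), seized 3 to 5.5 mm short, differently each time; nothing else is under this corner.
- front_mid (a point): middle of the lower front edge of the hob's box, (-100, 0, 16) mm; axes as the hob. How the push feels: 5 to 9 N to get the thin end onto the dome, then an even 3 to 6 N while the corner rises; when the worn back left foot (0 to 1.8 mm short, unseen) comes down too, it climbs within 4 mm of travel to 7 to 11 N: firm. Before that the wedge bears only 3.5 N; 5 mm past it another foot lifts.
- wedge: the plain wooden wedge: 130 mm long, 34 mm wide, 2 mm thick at the thin end rising evenly to 15 mm at the thick end (1 in 10), 60 g. Origin: centre of its flat underside; x points along it to the thin end (at x = +65 mm; thick end at x = -65 mm), z up. It lies in front of the hob. Friction about 0.6 on worktop and foot: a hand that presses it down feels that drag on top of the push.
- wedge_tip (a point): middle of the wedge's thin end, on its underside; same axes as the wedge.
- spice_tall: a spice jar with green lid, 46 mm across, 106 mm high, in front of the blue bin; a bystander; origin at the centre of its underside
- glass_jar: a glass jar with yellow lid, 66 mm across, 90 mm high, left of the hob; a bystander; origin at the centre of its underside
- garlic: a garlic bulb, about 60 mm, left of the hob; a bystander; origin at the centre of its underside
- tin: a food tin, 75 mm across, 58 mm high, left of the hob; a bystander; origin at the centre of its underside
- bowl: a white bowl, 130 mm across, in front of the blue bin; a bystander; origin at the centre of its underside
- pan: a black frying pan, 250 mm across, 92 mm high with its handle, right of the blue bin; a bystander; origin at the centre of its underside

How it is judged:
By the outcome, as a careful person would: the job done as asked, in the order asked, and still so for the second after the job is handed in, with the robot touching nothing.
It also fails if it takes over 67 s, if anything falls off the work surface, if the arm or the gripper's body presses on something with over 40 N, if the wrist force passes 120 N, or if a joint passes its speed limit or range.

## Working session

There is one attempt and no reset: what is moved stays moved. The work goes in short steps, Python scripts to look and compute and a tool call to move; the robot and the scene stay as the last step left them, time stands still between calls to the robot, and variables do not carry over. Pictures are saved under pics/ and viewed, at most 10 in all, crops included, and the job is handed in when it is done.

Besides the shell and the picture viewer there is one more tool, called after ">>>" as name(argument=value, ...) on one line, values as JSON. move_arm: Moves the arm, as the interface text tells. Its arguments: {"type":"object","properties":{"series":{"type":"array"}},"required":["series"]}

```bash
mkdir -p pics; cat > h.py <<'E'
import numpy as np, cv2
from station import r
def ray(c,px,cam):
    u=(px[0]-c['cx'])/c['fx']; v=(px[1]-c['cy'])/c['fy']
    if cam=='wrist':
        t=np.hypot(u,v); s=np.sin(t)/t if t>1e-9 else 1
        d=np.array([u*s,-v*s,-np.cos(t)])
    else: d=np.array([u,-v,-1.])
    return np.array(c['orientation'])@d
def plane(c,px,cam,z=0.):
    o=np.array(c['origin']); d=ray(c,px,cam); return o+d*(z-o[2])/d[2]
def proj(c,P,cam):
    p=np.array(c['orientation']).T@(np.array(P)-np.array(c['origin'])); x,y,z=p[0],-p[1],-p[2]
    if cam=='wrist':
        q=np.hypot(x,y); t=np.arctan2(q,z); return np.array([c['cx']+c['fx']*t*x/q,c['cy']+c['fy']*t*y/q])
    return np.array([c['cx']+c['fx']*x/z,c['cy']+c['fy']*y/z])
def snap(cam,name=None):
    c=r.capture(cam)
    if name: cv2.imwrite(f'pics/{name}.png',c['img'][:,:,::-1])
    return c
E
python3 - <<'E'
from h import *
np.set_printoptions(precision=4,suppress=True)
ims=[]
for cam in ['scene','side','wrist']:
    c=snap(cam,cam+'0'); print(cam,np.array(c['origin']),np.array(c['orientation']).round(3).tolist(),c['fx'])
    for t,z in [('wedge',0),('wedge_tip',0),('foot_mark',0),('front_mid',.016),('hob',0),('spice_tall',0),('bowl',0),('pan',0),('glass_jar',0),('garlic',0),('tin',0)]:
        for d in r.pinpoint(t,cam)[:1]:
            print(t,round(d['score'],2),np.array(d['centre']).round(1),plane(c,d['centre'],cam,z))
    if cam!='x':
        m=r.cut_out('wedge',cam)
        if m: 
            b=cv2.minAreaRect(np.argwhere(m[0]['pixels'])[:,::-1].astype(np.float32)); print('wedgebox',m[0]['score'],[plane(c,p,cam)[:2].round(4).tolist() for p in cv2.boxPoints(b)])
s=r.sense();print(s['tcp_pos'],s['ee_rot'],s['gripper_width'],s['wrist_force'])
E
```

```text
scene [-0.1213  0.8088  1.4771] [[-0.75, 0.553, -0.363], [-0.662, -0.623, 0.417], [0.005, 0.553, 0.833]] 526.6952467887456
wedge 0.96 [273.7 313.8] [0.448  0.3751 0.    ]
wedge_tip 0.55 [261.6 318.7] [0.4642 0.4113 0.    ]
foot_mark 0.63 [274.5 274.6] [0.5428 0.2743 0.    ]
front_mid 0.84 [259.8 293.5] [0.5226 0.3588 0.016 ]
hob 0.69 [234.9 276.9] [0.6318 0.3646 0.    ]
spice_tall 0.63 [355.3 261.5] [0.3795 0.0636 0.    ]
bowl 0.9 [382.3 229.8] [ 0.3906 -0.0948  0.    ]
pan 0.93 [417.1 172.7] [ 0.4512 -0.3814  0.    ]
glass_jar 0.61 [214.6 343.4] [0.5119 0.5605 0.    ]
garlic 0.68 [261.3 346. ] [0.4024 0.4744 0.    ]
tin 0.67 [229.9 372.7] [0.4124 0.5917 0.    ]
wedgebox 0.77 [[0.4895, 0.4164], [0.4275, 0.2993], [0.3903, 0.3212], [0.4521, 0.4363]]
side [0.0166 0.8906 0.8922] [[-0.848, 0.348, -0.4], [-0.529, -0.588, 0.612], [-0.022, 0.73, 0.683]] 443.68378342099203
wedge 0.89 [295.3 329.4] [0.4447 0.3778 0.    ]
wedge_tip 0.79 [277.1 339.8] [0.465  0.4259 0.    ]
foot_mark 0.79 [285.1 283.3] [0.5561 0.2658 0.    ]
front_mid 0.78 [270.8 312.2] [0.5201 0.3753 0.016 ]
hob 0.98 [239.4 300.7] [0.6235 0.3777 0.    ]
spice_tall 0.69 [377.8 261.9] [0.3774 0.0639 0.    ]
bowl 0.92 [401.  226.5] [ 0.3863 -0.1107 -0.    ]
pan 0.8 [414.5 178.7] [ 0.4548 -0.3705  0.    ]
glass_jar 0.67 [225.9 369.9] [0.5164 0.5532 0.    ]
garlic 0.91 [282.9 364.4] [0.413  0.4739 0.    ]
tin 0.85 [248.2 404. ] [0.4197 0.5916 0.    ]
wedgebox 0.9 [[0.4864, 0.4223], [0.431, 0.2962], [0.3936, 0.3219], [0.4494, 0.4436]]
wrist [ 0.1858 -0.6014  0.3833] [[-0.411, -0.874, -0.261], [0.912, -0.393, -0.118], [0.001, -0.287, 0.958]] 371.64829954431775
wedge_tip 0.6 [628.  469.8] [0.535  0.3886 0.    ]
wedgebox 0.61 [[0.5364, 0.3324], [0.5353, 0.4602], [0.5711, 0.5213], [0.569, 0.3821]]
[ 0.2564 -0.5699  0.2226] [[-0.9119 -0.4103  0.    ]
 [-0.4103  0.9119 -0.    ]
 [ 0.     -0.     -1.    ]] 1.0012323211916052 [ 0.1051 -0.3983  0.1444]
```

View pics/scene0.png

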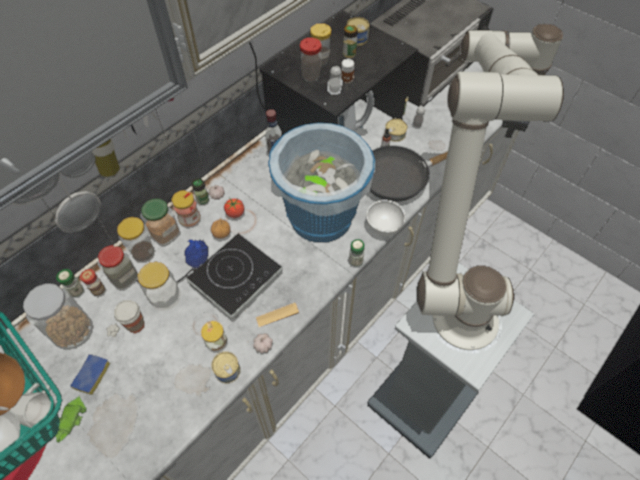

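View pics/side0.png

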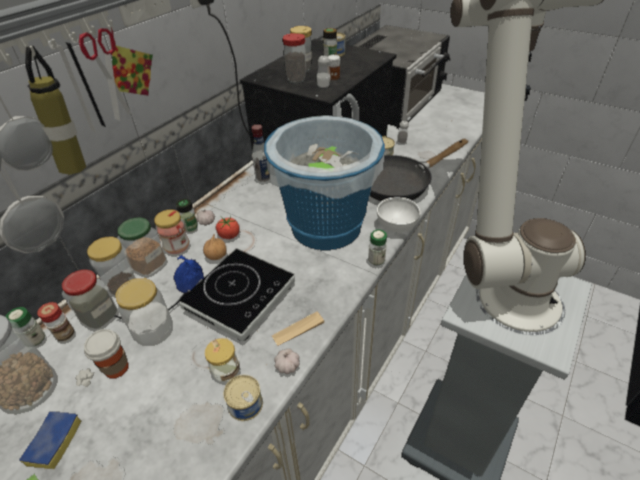

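The scene picture shows the hob around (235,275) px and the wedge at (277,315) px in front of it, lying askew. The side picture agrees, with the hob at (239,293) px and the wedge at (298,328) px, thin end towards the garlic. The blue bin stands between the arm and the work, so I'll go over it high.

>>> move_arm(series=[[[0,0,0],[0,0,-0.09],1],[[0,0,0],[0,0,-0.09],1],[[0,0,0],[0,0,-0.09],1],[[0,0,0],[0,0,-0.09],1],[[0,0,0],[0,0,-0.09],1]])

```text
time_s: 2.45
tcp_pos: [0.2561, -0.5695, 0.4498]
ee_rot: [[-0.912, -0.41, 0.0], [-0.41, 0.912, -0.001], [-0.0, -0.001, -1.0]]
wrist_force: [1.5, -1.0, 0.2]
gripper_width: 1.003
gripper_force: 0.0
```

>>> move_arm(series=[[[0,0,0],[-0.06,0.077,0],1],[[0,0,0],[-0.06,0.077,0],1],[[0,0,0],[-0.06,0.077,0],1],[[0,0,0],[-0.06,0.077,0],1],[[0,0,0],[-0.06,0.077,0],1],[[0,0,0],[-0.06,0.077,0],1],[[0,0,0],[-0.06,0.077,0],1],[[0,0,0],[-0.06,0.077,0],1],[[0,0,0],[-0.06,0.077,0],1],[[0,0,0],[-0.06,0.077,0],1],[[0,0,0],[-0.06,0.077,0],1]])

```text
time_s: 3.55
tcp_pos: [0.3832, -0.0465, 0.4481]
ee_rot: [[-0.912, -0.411, 0.002], [-0.411, 0.912, 0.0], [-0.002, -0.0, -1.0]]
wrist_force: [1.4, -0.3, 0.5]
gripper_width: 1.0
gripper_force: 0.0
```

>>> move_arm(series=[[[0,0,0],[-0.04,0.078,0],1],[[0,0,0],[-0.04,0.078,0],1],[[0,0,0],[-0.04,0.078,0],1],[[0,0,0],[-0.04,0.078,0],1],[[0,0,0],[-0.04,0.078,0],1],[[0,0,0],[-0.04,0.078,0],1],[[0,0,0],[-0.04,0.078,0],1],[[0,0,0],[-0.04,0.078,0],1]])

```text
time_s: 4.35
tcp_pos: [0.4011, 0.3036, 0.4479]
ee_rot: [[-0.912, -0.411, 0.001], [-0.411, 0.912, 0.001], [-0.001, 0.0, -1.0]]
wrist_force: [0.7, -0.1, -0.4]
gripper_width: 1.003
gripper_force: 0.0
```

>>> move_arm(series=[[[0,0,-0.89],[0,0,0],1],[[0,0,-0.89],[0,0,0],1],[[0,0,-0.89],[0,0,0],1],[[0,0,-0.89],[0,0,0],1],[[0,0,-0.89],[0,0,0],1],[[0,0,-0.89],[0,0,0],1],[[0,0,-0.89],[0,0,0],1],[[0,0,-0.89],[0,0,0],1],[[0,0,0],[0,0,0.09],1],[[0,0,0],[0,0,0.09],1],[[0,0,0],[0,0,0.09],1],[[0,0,0],[0,0,0.09],1]])

```text
time_s: 5.55
tcp_pos: [0.4013, 0.3016, 0.2663]
ee_rot: [[-0.422, -0.906, 0.001], [-0.906, 0.422, 0.001], [-0.001, -0.0, -1.0]]
wrist_force: [0.1, 0.0, -0.6]
gripper_width: 0.999
gripper_force: 0.0
```

```bash
cat > m.py <<'E'
from h import *
import sys
np.set_printoptions(precision=4,suppress=True)
def look(name):
    c=snap('wrist',name)
    for t,z in [('wedge',0),('wedge_tip',0),('foot_mark',0),('front_mid',.016),('hob',0),('garlic',0)]:
        for d in r.pinpoint(t,'wrist')[:1]: print(t,round(d['score'],2),np.array(d['centre']).round(1),plane(c,d['centre'],'wrist',z))
    m=r.cut_out('wedge','wrist')
    if m:
        P=np.argwhere(m[0]['pixels'])[:,::-1]
        W=np.array([plane(c,p,'wrist',.006)[:2] for p in P])
        b=cv2.minAreaRect((W*1000).astype(np.float32)); print('wedge rect mm @z=6',m[0]['score'],b,cv2.boxPoints(b))
    # rectified hob mask at glass height
    m=r.cut_out('hob','wrist')
    if m:
        W=np.array([plane(c,p,'wrist',.048)[:2] for p in np.argwhere(m[0]['pixels'])[:,::-1]])
        b=cv2.minAreaRect((W*1000).astype(np.float32)); print('hob rect mm @z=48',m[0]['score'],b,cv2.boxPoints(b))
    return c
if __name__=='__main__': look(sys.argv[1])
E
python3 m.py w1
```

```text
wedge 0.57 [318.1 261. ] [0.4441 0.3727 0.    ]
wedge_tip 0.9 [320.1 310.2] [0.471  0.4355 0.    ]
foot_mark 0.64 [209.2 230.9] [ 0.5497  0.2809 -0.    ]
front_mid 0.84 [258.9 287.1] [0.522 0.368 0.016]
hob 0.68 [199.7 308.5] [0.6189 0.3684 0.    ]
garlic 0.92 [380.7 309.3] [0.3992 0.4684 0.    ]
wedge rect mm @z=6 0.72 ((439.0503845214844, 372.0768127441406), (129.7459259033203, 34.97418212890625), 62.15907669067383) [[393.2906 322.8798]
 [424.2164 306.5463]
 [484.8102 421.2738]
 [453.8843 437.6074]]
hob rect mm @z=48 0.91 ((615.2993774414062, 368.066162109375), (209.630126953125, 230.37681579589844), 1.8189959526062012) [[506.8808 479.8695]
 [514.1934 249.6087]
 [723.7179 256.2628]
 [716.4053 486.5236]]
```

View pics/w1.png

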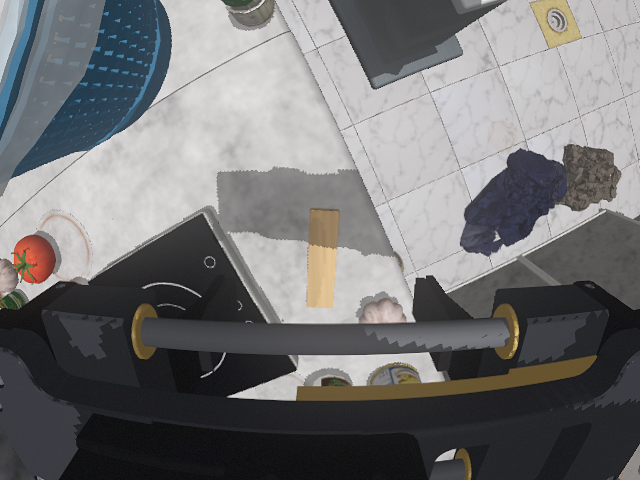

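The wrist picture shows the wedge at (323,258) px, with its thin end at (320,306) px. The hob's front right corner is at (213,210) px. The measurements agree to within 1 cm, so I'll descend on the thick part of the wedge.

>>> move_arm(series=[[[0,0,0],[-0.016,-0.002,0.1],1],[[0,0,0],[-0.016,-0.002,0.1],1],[[0,0,0],[-0.016,-0.002,0.1],1],[[0,0,0],[-0.016,-0.002,0.1],1],[[0,0,0],[0,0,0.035],1],[[0,0,0],[0,0,0.035],1],[[0,0,0],[0,0,0.03],1],[[0,0,0],[0,0,0],1]])

```text
time_s: 6.8
tcp_pos: [0.4183, 0.3286, 0.0191]
ee_rot: [[-0.423, -0.906, -0.001], [-0.906, 0.423, -0.002], [0.002, 0.001, -1.0]]
wrist_force: [-0.4, 0.2, 0.2]
gripper_width: 0.999
gripper_force: 0.0
```

```bash
python3 m.py w2
```

```text
wedge 0.8 [326.8 356.3] [0.4386 0.3734 0.    ]
foot_mark 0.71 [100.7 282.1] [0.5441 0.2758 0.    ]
wedge rect mm @z=6 0.62 ((428.0997619628906, 351.5926513671875), (86.14568328857422, 35.20623779296875), 62.23387145996094) [[392.4575 321.68  ]
 [423.6099 305.2787]
 [463.7421 381.5053]
 [432.5896 397.9066]]
hob rect mm @z=48 0.73 ((620.9482421875, 304.7501525878906), (260.9992980957031, 55.3712272644043), 25.802356719970703) [[491.4086 272.8732]
 [515.5099 223.0224]
 [750.4879 336.6271]
 [726.3865 386.4779]]
```

View pics/w2.png

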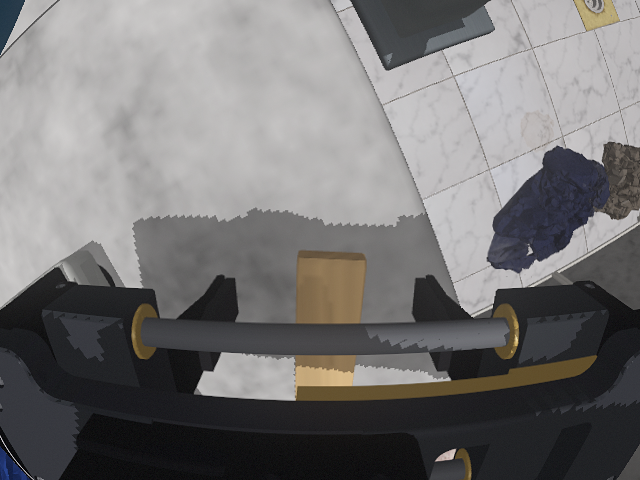

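The thick end face shows at (332,254) px and the wedge lies between the open fingers. The foot mark now reads (0.544, 0.276), matching my estimate. Down and grip.

>>> move_arm(series=[[[0,0,0],[0,0,0.016],1],[[0,0,0],[0,0,0.015],1],[[0,0,0],[0,0,0],1],[[0,0,0],[0,0,0],0.2],[[0,0,0],[0,0,0],0.2],[[0,0,0],[0,0,0],0.2],[[0,0,0],[0,0,0],0.2],[[0,0,0],[0,0,0],0.2],[[0,0,0],[0,0,0],0.2],[[0,0,0],[0,0,0],0.2]])

```text
time_s: 8.25
tcp_pos: [0.4184, 0.3288, 0.0046]
ee_rot: [[-0.422, -0.906, -0.0], [-0.906, 0.422, 0.0], [-0.0, 0.0, -1.0]]
wrist_force: [-1.1, -0.1, 0.2]
gripper_width: 0.45
gripper_force: 0.1
```

>>> move_arm(series=[[[0,0,0],[0,0,0],0.2],[[0,0,0],[0,0,0],0.2],[[0,0,0],[0,0,0],0.2],[[0,0,0],[0,0,0],0.2]])

```text
time_s: 8.65
tcp_pos: [0.4184, 0.3288, 0.0046]
ee_rot: [[-0.422, -0.906, -0.0], [-0.906, 0.422, -0.0], [0.0, 0.0, -1.0]]
wrist_force: [-0.6, -0.5, 0.9]
gripper_width: 0.381
gripper_force: 30.0
```

>>> move_arm(series=[[[0,0,0],[0,0,-0.03],0.2],[[0,0,0],[0,0,-0.03],0.2],[[0,0,0],[0.033,0.002,0],0.2],[[0,0,0],[0.033,0.002,0],0.2],[[0,0,0],[0.033,0.002,0],0.2],[[0,0,0],[0.033,0.002,0],0.2],[[0,0,0],[0,0,0],0.2]])

```text
time_s: 9.35
tcp_pos: [0.3855, 0.2685, 0.0343]
ee_rot: [[-0.423, -0.906, -0.002], [-0.906, 0.423, -0.002], [0.002, 0.001, -1.0]]
wrist_force: [-0.1, 1.0, -0.4]
gripper_width: 0.387
gripper_force: 30.0
```

>>> move_arm(series=[[[0,0,0.92],[0,0,0],0.2],[[0,0,0.92],[0,0,0],0.2],[[0,0,0.92],[0,0,0],0.2],[[0,0,0.92],[0,0,0],0.2],[[0,0,0.92],[0,0,0],0.2],[[0,0,0.92],[0,0,0],0.2],[[0,0,0.92],[0,0,0],0.2],[[0,0,0.92],[0,0,0],0.2],[[0,0,0.92],[0,0,0],0.2],[[0,0,0.92],[0,0,0],0.2],[[0,0,0.92],[0,0,0],0.2],[[0,0,0.92],[0,0,0],0.2]])

```text
time_s: 10.55
tcp_pos: [0.3876, 0.2717, 0.0346]
ee_rot: [[-1.0, -0.027, 0.001], [-0.027, 1.0, 0.001], [-0.001, 0.001, -1.0]]
wrist_force: [-0.3, 0.1, -0.0]
gripper_width: 0.384
gripper_force: 30.0
```

```bash
python3 m.py w3; python3 -c "
from m import *
print(r.sense()['wrist_force'],r.sense()['tcp_pos'])
for cam in ['side','scene']:
    c=snap(cam,cam+'1')
    for t,z in [('foot_mark',0),('front_mid',.016),('wedge_tip',.03),('wedge',.03)]:
        for d in r.pinpoint(t,cam)[:1]: print(cam,t,round(d['score'],2),plane(c,d['centre'],cam,z))
"
```

```text
garlic 0.85 [598.8 288.9] [0.4026 0.4708 0.    ]
wedge rect mm @z=6 0.7 ((424.0892639160156, 273.6150817871094), (85.7550048828125, 41.532127380371094), 1.3380560874938965) [[380.7385 293.3742]
 [381.7084 251.8534]
 [467.44   253.8559]
 [466.4702 295.3767]]
hob rect mm @z=48 0.56 ((521.0462646484375, 401.8412170410156), (75.69117736816406, 36.61455535888672), 34.51749801635742) [[479.4893 395.4801]
 [500.2372 365.3114]
 [562.6032 408.2024]
 [541.8553 438.3711]]
[-0.1075  0.899  -0.3743] [0.387  0.2708 0.0346]
side foot_mark 0.56 [0.5354 0.28   0.    ]
side front_mid 0.74 [0.5172 0.3783 0.016 ]
side wedge_tip 0.69 [0.4991 0.2706 0.03  ]
scene foot_mark 0.84 [ 0.5519  0.2879 -0.    ]
scene front_mid 0.77 [0.5212 0.3664 0.016 ]
scene wedge_tip 0.63 [0.4964 0.2676 0.03  ]
scene wedge 0.53 [0.4124 0.5995 0.03  ]
```

View pics/w3.png

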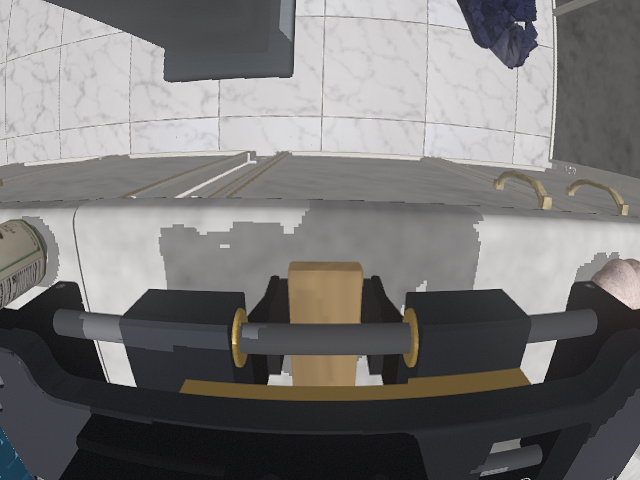

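Wedge is straight in the grip, centred at (325,320) px, and now lined up with the hob. Next I'll set it down, let it settle flat by opening briefly, and regrip.

>>> move_arm(series=[[[0,0,0],[0,0.004,0.03],0.2],[[0,0,0],[0,0,0.02],0.2],[[0,0,0],[0,0,0.01],0.2],[[0,0,0],[0,0,0],0.2],[[0,0,0],[0,0,0],0.45],[[0,0,0],[0,0,0],0.45],[[0,0,0],[0,0,0],0.45],[[0,0,0],[0,0,0],0.2],[[0,0,0],[0,0,0],0.2],[[0,0,0],[0,0,0],0.2],[[0,0,0],[0,0,0],0.2],[[0,0,0],[0,0,0],0.2]])

```text
time_s: 12.7
tcp_pos: [0.3869, 0.2727, 0.0046]
ee_rot: [[-1.0, -0.031, 0.0], [-0.031, 1.0, 0.0], [-0.0, 0.0, -1.0]]
wrist_force: [-0.4, 0.1, 0.3]
gripper_width: 0.383
gripper_force: 30.0
```

```bash
python3 -c "
from m import *
s=r.sense();print(s['wrist_force'],s['tcp_pos'],s['gripper_width'],s['gripper_force'])
c=snap('side'); m=c['img']
for P in [(.545,.277,.0),(.50,.276,0)]: print(proj(c,P,'side'))
u,v=proj(c,(.5,.277,0),'side').astype(int); im=m[v-60:v+60,u-80:u+80]
cv2.imwrite('pics/s2.png',cv2.resize(im,None,fx=5,fy=5,interpolation=cv2.INTER_CUBIC)[:,:,::-1]); print(u,v)
"
```

```text
[-0.3688  0.127   0.2975] [0.3869 0.2727 0.0046] 0.38332051499085157 29.99985563155832
[286.0367 287.5139]
[300.0414 293.7712]
299 294
```

View pics/s2.png

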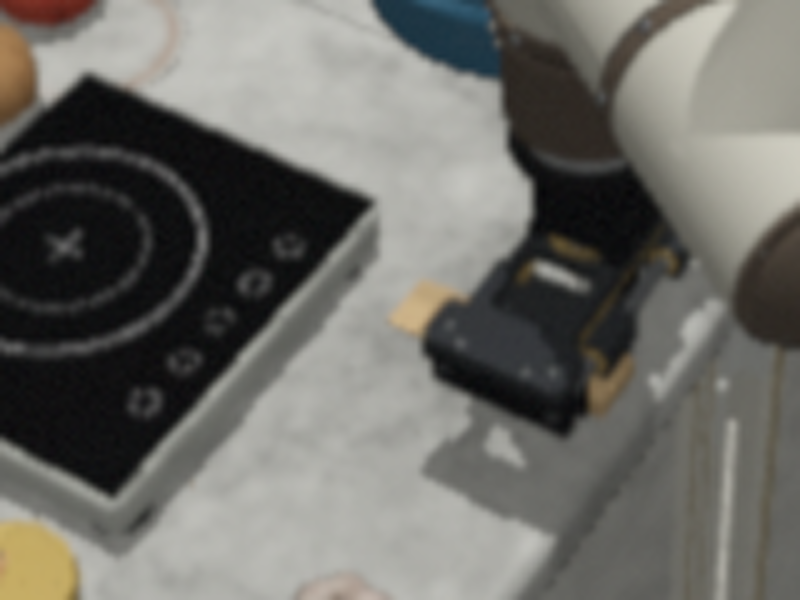

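The side crop shows the thin end at (395,310) in the crop, lined up with the foot, which just shows dark at (350,270). Now the approach, then small pushes while watching the force.

>>> move_arm(series=[[[0,0,0],[-0.008,0,0],0.2],[[0,0,0],[-0.008,0,0],0.2],[[0,0,0],[-0.008,0,0],0.2],[[0,0,0],[-0.008,0,0],0.2],[[0,0,0],[-0.008,0,0],0.2],[[0,0,0],[0,0,0],0.2],[[0,0,0],[0,0,0],0.2]])

```text
time_s: 13.45
tcp_pos: [0.4076, 0.2736, 0.0047]
ee_rot: [[-1.0, -0.031, 0.001], [-0.031, 1.0, 0.001], [-0.001, 0.001, -1.0]]
wrist_force: [0.9, -0.2, 1.2]
gripper_width: 0.388
gripper_force: 30.0
```

>>> move_arm(series=[[[0,0,0],[-0.004,0,0],0.2],[[0,0,0],[-0.004,0,0],0.2],[[0,0,0],[-0.004,0,0],0.2]])

```text
time_s: 13.75
tcp_pos: [0.4125, 0.2733, 0.0046]
ee_rot: [[-1.0, -0.031, -0.001], [-0.031, 1.0, -0.001], [0.001, -0.001, -1.0]]
wrist_force: [-3.1, -0.7, 3.8]
gripper_width: 0.383
gripper_force: 30.0
```

>>> move_arm(series=[[[0,0,0],[-0.003,0,0],0.2],[[0,0,0],[-0.003,0,0],0.2]])

```text
time_s: 13.95
tcp_pos: [0.4157, 0.2734, 0.0046]
ee_rot: [[-1.0, -0.031, -0.001], [-0.031, 1.0, -0.0], [0.001, -0.0, -1.0]]
wrist_force: [-3.8, -0.0, 5.2]
gripper_width: 0.387
gripper_force: 30.0
```

>>> move_arm(series=[[[0,0,0],[-0.003,0,0],0.2],[[0,0,0],[-0.003,0,0],0.2]])

```text
time_s: 14.15
tcp_pos: [0.4187, 0.2735, 0.0046]
ee_rot: [[-1.0, -0.031, -0.001], [-0.031, 1.0, -0.0], [0.001, -0.0, -1.0]]
wrist_force: [-4.2, 0.4, 4.4]
gripper_width: 0.386
gripper_force: 30.0
```

>>> move_arm(series=[[[0,0,0],[-0.003,0,0],0.2],[[0,0,0],[-0.003,0,0],0.2]])

```text
time_s: 14.35
tcp_pos: [0.4217, 0.2736, 0.0046]
ee_rot: [[-1.0, -0.031, -0.001], [-0.031, 1.0, -0.0], [0.001, -0.0, -1.0]]
wrist_force: [-4.0, -0.7, 6.0]
gripper_width: 0.384
gripper_force: 30.0
```

>>> move_arm(series=[[[0,0,0],[-0.003,0,0],0.2],[[0,0,0],[-0.003,0,0],0.2]])

```text
time_s: 14.55
tcp_pos: [0.4236, 0.2733, 0.0046]
ee_rot: [[-1.0, -0.03, -0.002], [-0.03, 1.0, -0.001], [0.003, -0.001, -1.0]]
wrist_force: [-12.0, 2.5, 10.3]
gripper_width: 0.387
gripper_force: 30.0
```

Contact with the dome. I'm also pressing down a little, so I'll ease up half a millimetre and look at the force at rest.

>>> move_arm(series=[[[0,0,0],[0,0,-0.001],0.2],[[0,0,0],[0,0,0],0.2]])

```text
time_s: 14.75
tcp_pos: [0.4237, 0.2733, 0.0047]
ee_rot: [[-1.0, -0.031, -0.002], [-0.031, 1.0, -0.001], [0.002, -0.001, -1.0]]
wrist_force: [-5.8, 0.6, 3.4]
gripper_width: 0.387
gripper_force: 30.0
```

>>> move_arm(series=[[[0,0,0],[-0.002,0,0],0.2],[[0,0,0],[-0.002,0,0],0.2]])

```text
time_s: 14.95
tcp_pos: [0.4246, 0.273, 0.0046]
ee_rot: [[-1.0, -0.03, -0.004], [-0.03, 1.0, -0.003], [0.004, -0.002, -1.0]]
wrist_force: [-12.0, 1.7, 7.9]
gripper_width: 0.384
gripper_force: 30.0
```

>>> move_arm(series=[[[0,0,0],[0,0,-0.001],0.2],[[0,0,0],[-0.002,0,0],0.2]])

```text
time_s: 15.15
tcp_pos: [0.4256, 0.2727, 0.0047]
ee_rot: [[-1.0, -0.031, -0.004], [-0.031, 1.0, -0.003], [0.004, -0.003, -1.0]]
wrist_force: [-6.6, 0.6, 2.6]
gripper_width: 0.387
gripper_force: 30.0
```

>>> move_arm(series=[[[0,0,0],[-0.002,0,0],0.2],[[0,0,0],[-0.002,0,0],0.2]])

```text
time_s: 15.35
tcp_pos: [0.4278, 0.2725, 0.0047]
ee_rot: [[-1.0, -0.03, -0.004], [-0.03, 1.0, -0.003], [0.004, -0.003, -1.0]]
wrist_force: [-7.1, 1.0, 3.2]
gripper_width: 0.386
gripper_force: 30.0
```

```bash
python3 -c "
from m import *
s=r.sense();print(s['wrist_force'],s['moment'],s['tcp_pos'])
for cam in ['side','scene']:
    c=snap(cam,cam+'3')
    for t,z in [('foot_mark',0),('front_mid',.016),('hob',0),('wedge_tip',.0)]:
        for d in r.pinpoint(t,cam)[:1]: print(cam,t,round(d['score'],2),plane(c,d['centre'],cam,z))
"
```

```text
[-7.1361  0.9911  3.2177] [ 0.1455  2.1156 -0.0062] [0.4278 0.2725 0.0047]
side foot_mark 0.86 [0.545  0.2706 0.    ]
side front_mid 0.91 [0.5144 0.3774 0.016 ]
side hob 0.66 [0.6217 0.3794 0.    ]
side wedge_tip 0.67 [0.5329 0.2718 0.    ]
scene foot_mark 0.95 [0.5458 0.2785 0.    ]
scene front_mid 0.7 [0.5207 0.3576 0.016 ]
scene hob 0.68 [0.6316 0.3732 0.    ]
scene wedge_tip 0.44 [0.5426 0.2717 0.    ]
```

Now past the lip with an even push of about 5 N net, and the hob hasn't moved. Continuing in small steps.

>>> move_arm(series=[[[0,0,0],[-0.002,0,0],0.2],[[0,0,0],[-0.002,0,0],0.2],[[0,0,0],[-0.002,0,0],0.2]])

```text
time_s: 16.15
tcp_pos: [0.4306, 0.2724, 0.0047]
ee_rot: [[-1.0, -0.03, -0.005], [-0.03, 1.0, -0.004], [0.005, -0.004, -1.0]]
wrist_force: [-7.1, -0.6, 4.3]
gripper_width: 0.388
gripper_force: 30.0
```

>>> move_arm(series=[[[0,0,0],[-0.002,0,0],0.2],[[0,0,0],[-0.002,0,0],0.2],[[0,0,0],[-0.002,0,0],0.2]])

```text
time_s: 16.45
tcp_pos: [0.4334, 0.2723, 0.0047]
ee_rot: [[-1.0, -0.03, -0.005], [-0.03, 1.0, -0.004], [0.005, -0.004, -1.0]]
wrist_force: [-7.9, -0.4, 5.1]
gripper_width: 0.385
gripper_force: 30.0
```

>>> move_arm(series=[[[0,0,0],[-0.002,0,0],0.2],[[0,0,0],[-0.002,0,0],0.2],[[0,0,0],[-0.002,0,0],0.2]])

```text
time_s: 16.75
tcp_pos: [0.4364, 0.2724, 0.0047]
ee_rot: [[-1.0, -0.03, -0.005], [-0.03, 1.0, -0.004], [0.005, -0.004, -1.0]]
wrist_force: [-7.8, 0.2, 4.9]
gripper_width: 0.388
gripper_force: 30.0
```

>>> move_arm(series=[[[0,0,0],[-0.002,0,-0.001],0.2],[[0,0,0],[-0.002,0,0],0.2]])

```text
time_s: 16.95
tcp_pos: [0.4389, 0.2726, 0.0049]
ee_rot: [[-1.0, -0.03, -0.004], [-0.03, 1.0, -0.004], [0.004, -0.003, -1.0]]
wrist_force: [-5.4, -1.5, -0.3]
gripper_width: 0.388
gripper_force: 30.0
```

>>> move_arm(series=[[[0,0,0],[-0.002,0,0],0.2],[[0,0,0],[-0.002,0,0],0.2]])

```text
time_s: 17.15
tcp_pos: [0.4408, 0.2726, 0.0048]
ee_rot: [[-1.0, -0.03, -0.004], [-0.03, 1.0, -0.004], [0.005, -0.004, -1.0]]
wrist_force: [-5.8, -0.4, -0.3]
gripper_width: 0.384
gripper_force: 30.0
```

>>> move_arm(series=[[[0,0,0],[-0.002,0,0],0.2],[[0,0,0],[-0.002,0,0],0.2]])

```text
time_s: 17.35
tcp_pos: [0.4428, 0.2727, 0.0048]
ee_rot: [[-1.0, -0.03, -0.004], [-0.03, 1.0, -0.004], [0.005, -0.004, -1.0]]
wrist_force: [-6.5, -0.5, 0.3]
gripper_width: 0.39
gripper_force: 30.0
```

Vertical load is now nil, so the push reads clean. One step at a time from here.

>>> move_arm(series=[[[0,0,0],[-0.002,0,0],0.2],[[0,0,0],[0,0,0],0.2]])

```text
time_s: 17.55
tcp_pos: [0.444, 0.2727, 0.0048]
ee_rot: [[-1.0, -0.029, -0.004], [-0.029, 1.0, -0.004], [0.004, -0.003, -1.0]]
wrist_force: [-5.8, -1.4, -0.2]
gripper_width: 0.386
gripper_force: 30.0
```

>>> move_arm(series=[[[0,0,0],[-0.002,0,0],0.2]])

```text
time_s: 17.65
tcp_pos: [0.4449, 0.2728, 0.0048]
ee_rot: [[-1.0, -0.03, -0.004], [-0.03, 1.0, -0.004], [0.004, -0.003, -1.0]]
wrist_force: [-5.3, -0.9, 0.4]
gripper_width: 0.383
gripper_force: 30.0
```

Still the even phase (about 5.5 N).

>>> move_arm(series=[[[0,0,0],[-0.002,0,0],0.2],[[0,0,0],[-0.002,0,0],0.2]])

```text
time_s: 17.85
tcp_pos: [0.447, 0.273, 0.0048]
ee_rot: [[-1.0, -0.03, -0.004], [-0.03, 1.0, -0.003], [0.004, -0.003, -1.0]]
wrist_force: [-5.0, -1.1, 0.4]
gripper_width: 0.39
gripper_force: 30.0
```

>>> move_arm(series=[[[0,0,0],[-0.002,0,0],0.2]])

```text
time_s: 17.95
tcp_pos: [0.448, 0.273, 0.0048]
ee_rot: [[-1.0, -0.03, -0.004], [-0.03, 1.0, -0.003], [0.004, -0.003, -1.0]]
wrist_force: [-5.6, -0.6, 0.2]
gripper_width: 0.388
gripper_force: 30.0
```

>>> move_arm(series=[[[0,0,0],[-0.002,0,0],0.2],[[0,0,0],[-0.002,0,0],0.2]])

```text
time_s: 18.15
tcp_pos: [0.4501, 0.2731, 0.0048]
ee_rot: [[-1.0, -0.03, -0.004], [-0.03, 1.0, -0.003], [0.004, -0.003, -1.0]]
wrist_force: [-5.6, 0.1, -1.4]
gripper_width: 0.385
gripper_force: 30.0
```

>>> move_arm(series=[[[0,0,0],[-0.002,0,0],0.2]])

```text
time_s: 18.25
tcp_pos: [0.4512, 0.2732, 0.0049]
ee_rot: [[-1.0, -0.03, -0.004], [-0.03, 1.0, -0.003], [0.004, -0.003, -1.0]]
wrist_force: [-4.8, -0.6, -0.4]
gripper_width: 0.385
gripper_force: 30.0
```

>>> move_arm(series=[[[0,0,0],[-0.002,0,0],0.2],[[0,0,0],[-0.002,0,0],0.2]])

```text
time_s: 18.45
tcp_pos: [0.4542, 0.274, 0.0054]
ee_rot: [[-1.0, -0.03, -0.002], [-0.03, 1.0, -0.002], [0.002, -0.002, -1.0]]
wrist_force: [-3.4, -0.7, -1.7]
gripper_width: 0.382
gripper_force: 30.0
```

>>> move_arm(series=[[[0,0,0],[-0.002,0,0],0.2]])

```text
time_s: 18.55
tcp_pos: [0.4555, 0.2744, 0.0057]
ee_rot: [[-1.0, -0.03, -0.001], [-0.03, 1.0, -0.001], [0.001, -0.001, -1.0]]
wrist_force: [-3.8, -0.7, -2.0]
gripper_width: 0.385
gripper_force: 30.0
```

```bash
python3 -c "
from m import *
for i in (0,1):
  for cam in ['side','scene']:
    a=cv2.imread(f'pics/{cam}3.png'); c=snap(cam,cam+'4'); b=c['img'][:,:,::-1]
    # patch phase shift on hob far corner/back edge and front right corner
    for P in [(.715,.3,.05),(.525,.26,.04),(.62,.37,.05),(.53,.47,.05)]:
        u,v=proj(c,P,cam).astype(int); s=np.s_[v-16:v+16,u-16:u+16]
        g=lambda m: cv2.cvtColor(np.ascontiguousarray(m[s]),cv2.COLOR_BGR2GRAY).astype(np.float32)
        if i==0: print(cam,P,cv2.phaseCorrelate(g(a),g(b),cv2.createHanningWindow((32,32),cv2.CV_32F)), 'mm/px~',1000*np.linalg.norm(plane(c,(u+1,v),cam,P[2])-plane(c,(u,v),cam,P[2])))
"
```

```text
side (0.715, 0.3, 0.05) ((-0.17040454463531773, 0.11051746731185119), 0.9562493658158928) mm/px~ 2.7652605002531625
side (0.525, 0.26, 0.04) ((-0.7134062762294242, -1.3998396335441683), 0.6113680982962251) mm/px~ 2.6461785578759778
side (0.62, 0.37, 0.05) ((-0.5114260645147368, 0.19774744832118074), 0.9666244187392294) mm/px~ 2.5761047773188284
side (0.53, 0.47, 0.05) ((-0.512239951795955, 0.2200880879322078), 1.0426027225330472) mm/px~ 2.354459958848514
scene (0.715, 0.3, 0.05) ((-0.16255099591687738, -0.009538570530164492), 0.8813966400921345) mm/px~ 3.235210282053622
scene (0.525, 0.26, 0.04) ((3.609055359437477, 0.013705821562535192), 0.47019566409289837) mm/px~ 3.154582461740302
scene (0.62, 0.37, 0.05) ((-0.01656569725786028, -0.28712667330838926), 0.682374800555408) mm/px~ 3.114565901402915
scene (0.53, 0.47, 0.05) ((0.20547516668561805, 0.435311821368197), 1.0066455686464906) mm/px~ 2.9743970341723047
```

The tool has ridden up about 0.8 mm, lifting the thick end slightly; I'll lower it flat again and go on. The hob has stayed put.

>>> move_arm(series=[[[0,0,0],[0,0,0.002],0.2],[[0,0,0],[0,0,0],0.2]])

```text
time_s: 18.95
tcp_pos: [0.4558, 0.2746, 0.005]
ee_rot: [[-1.0, -0.031, -0.0], [-0.031, 1.0, -0.0], [0.0, -0.0, -1.0]]
wrist_force: [-3.4, -2.4, -1.4]
gripper_width: 0.386
gripper_force: 30.0
```

>>> move_arm(series=[[[0,0,0],[-0.002,0,0],0.2]])

```text
time_s: 19.05
tcp_pos: [0.4567, 0.2747, 0.0051]
ee_rot: [[-1.0, -0.031, -0.0], [-0.031, 1.0, -0.0], [0.0, -0.0, -1.0]]
wrist_force: [-3.7, -1.4, -0.8]
gripper_width: 0.384
gripper_force: 30.0
```

>>> move_arm(series=[[[0,0,0],[-0.002,0,0.001],0.2]])

```text
time_s: 19.15
tcp_pos: [0.4579, 0.2751, 0.0047]
ee_rot: [[-1.0, -0.031, 0.0], [-0.031, 1.0, 0.0], [-0.0, 0.0, -1.0]]
wrist_force: [-4.1, -0.1, -0.5]
gripper_width: 0.386
gripper_force: 30.0
```

>>> move_arm(series=[[[0,0,0],[-0.002,0,0],0.2]])

```text
time_s: 19.25
tcp_pos: [0.4589, 0.2752, 0.0047]
ee_rot: [[-1.0, -0.031, 0.0], [-0.031, 1.0, 0.0], [-0.0, 0.0, -1.0]]
wrist_force: [-4.4, -0.3, -0.0]
gripper_width: 0.385
gripper_force: 30.0
```

>>> move_arm(series=[[[0,0,0],[-0.002,0,0],0.2]])

```text
time_s: 19.35
tcp_pos: [0.4601, 0.2753, 0.0047]
ee_rot: [[-1.0, -0.031, 0.0], [-0.031, 1.0, 0.001], [-0.0, 0.001, -1.0]]
wrist_force: [-4.4, -0.2, -2.6]
gripper_width: 0.387
gripper_force: 30.0
```

>>> move_arm(series=[[[0,0,0],[-0.002,0,0],0.2]])

```text
time_s: 19.45
tcp_pos: [0.4611, 0.2753, 0.0047]
ee_rot: [[-1.0, -0.031, 0.001], [-0.031, 1.0, 0.001], [-0.001, 0.001, -1.0]]
wrist_force: [-5.2, -0.1, -1.2]
gripper_width: 0.387
gripper_force: 30.0
```

>>> move_arm(series=[[[0,0,0],[-0.002,0,0],0.2]])

```text
time_s: 19.55
tcp_pos: [0.4621, 0.2753, 0.0047]
ee_rot: [[-1.0, -0.031, 0.0], [-0.031, 1.0, 0.0], [-0.0, 0.0, -1.0]]
wrist_force: [-4.2, 0.6, 0.3]
gripper_width: 0.384
gripper_force: 30.0
```

>>> move_arm(series=[[[0,0,0],[-0.002,0,0],0.2]])

```text
time_s: 19.65
tcp_pos: [0.4629, 0.2752, 0.0047]
ee_rot: [[-1.0, -0.031, 0.0], [-0.031, 1.0, 0.0], [-0.0, 0.0, -1.0]]
wrist_force: [-5.9, 0.7, 0.2]
gripper_width: 0.383
gripper_force: 30.0
```

>>> move_arm(series=[[[0,0,0],[-0.002,0,0],0.2]])

```text
time_s: 19.75
tcp_pos: [0.4638, 0.2752, 0.0047]
ee_rot: [[-1.0, -0.031, -0.0], [-0.031, 1.0, 0.0], [0.0, 0.0, -1.0]]
wrist_force: [-6.0, 0.6, 0.3]
gripper_width: 0.387
gripper_force: 30.0
```

>>> move_arm(series=[[[0,0,0],[-0.002,0,0],0.2]])

```text
time_s: 19.85
tcp_pos: [0.4645, 0.2751, 0.0047]
ee_rot: [[-1.0, -0.031, -0.001], [-0.031, 1.0, -0.0], [0.001, -0.0, -1.0]]
wrist_force: [-7.2, 0.1, 1.6]
gripper_width: 0.383
gripper_force: 30.0
```

The force is climbing steadily. Another millimetre.

>>> move_arm(series=[[[0,0,0],[-0.002,0,0],0.2]])

```text
time_s: 19.95
tcp_pos: [0.4652, 0.275, 0.0047]
ee_rot: [[-1.0, -0.031, -0.001], [-0.031, 1.0, -0.001], [0.001, -0.001, -1.0]]
wrist_force: [-9.3, 0.2, 2.4]
gripper_width: 0.383
gripper_force: 30.0
```

```bash
python3 -c "
from m import *
for k in range(3):
    c=snap('side','side5'); s=r.sense(); print(np.array(s['wrist_force']),s['tcp_pos'])
m=c['img']; u,v=proj(c,(.5,.3,0.02),'side').astype(int); im=m[v-60:v+60,u-80:u+80]
cv2.imwrite('pics/s5.png',cv2.resize(im,None,fx=5,fy=5,interpolation=cv2.INTER_CUBIC)[:,:,::-1])
for t,z in [('foot_mark',0),('front_mid',.016),('hob',0)]:
    for d in r.pinpoint(t,'side')[:1]: print(t,round(d['score'],2),plane(c,d['centre'],'side',z))
"
```

```text
[-6.8865 -0.5417  2.4049] [0.4652 0.2749 0.0047]
[-7.769   0.8213  1.4652] [0.4653 0.275  0.0047]
[-7.4945 -0.2368  0.5218] [0.4652 0.275  0.0047]
front_mid 0.71 [0.5222 0.3832 0.016 ]
hob 0.56 [0.6173 0.3716 0.    ]
```

View pics/s5.png

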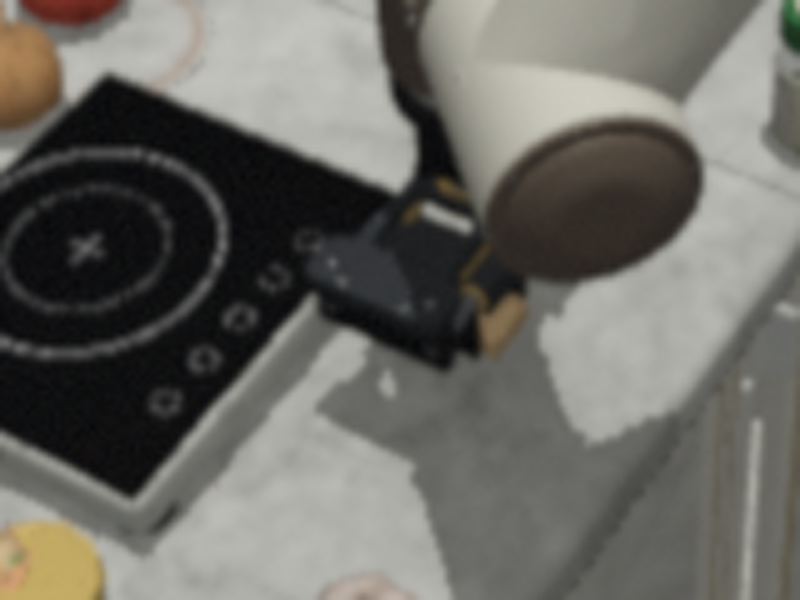

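The crop shows the gripper at (400,290) by the hob's front right corner, with the thick end clear at (500,325). The load has doubled and is coming on. One more small step should settle it.

>>> move_arm(series=[[[0,0,0],[-0.002,0,-0.0005],0.2]])

```text
time_s: 20.35
tcp_pos: [0.466, 0.2749, 0.0047]
ee_rot: [[-1.0, -0.031, -0.001], [-0.031, 1.0, -0.001], [0.002, -0.001, -1.0]]
wrist_force: [-6.8, 0.3, 0.6]
gripper_width: 0.382
gripper_force: 30.0
```

>>> move_arm(series=[[[0,0,0],[-0.002,0,0],0.2]])

```text
time_s: 20.45
tcp_pos: [0.4666, 0.2748, 0.0047]
ee_rot: [[-1.0, -0.031, -0.002], [-0.031, 1.0, -0.001], [0.002, -0.001, -1.0]]
wrist_force: [-10.1, 0.7, 2.0]
gripper_width: 0.386
gripper_force: 30.0
```

Net push is about 9 N: firm. Releasing and withdrawing straight up.

>>> move_arm(series=[[[0,0,0],[0,0,0],0.7],[[0,0,0],[0,0,0],0.7],[[0,0,0],[0,0,0],0.7],[[0,0,0],[0,0,0],0.7],[[0,0,0],[0,0,0],0.7],[[0,0,0],[0,0,-0.02],0.7],[[0,0,0],[0,0,-0.03],0.7],[[0,0,0],[0,0,-0.06],0.7],[[0,0,0],[0.03,0,-0.08],0.7],[[0,0,0],[0.03,0,-0.09],0.7],[[0,0,0],[0,0,-0.09],0.7],[[0,0,0],[0,0,0],0.7]])

```text
time_s: 21.65
tcp_pos: [0.4408, 0.277, 0.1979]
ee_rot: [[-0.999, -0.033, 0.012], [-0.033, 0.999, 0.011], [-0.013, 0.01, -1.0]]
wrist_force: [0.1, 0.9, 0.5]
gripper_width: 0.703
gripper_force: 0.0
```

```bash
python3 m.py w6; python3 -c "
from m import *
c=snap('side','side6'); a=cv2.imread('pics/side0.png'); b=c['img'][:,:,::-1]
u,v=proj(c,(.56,.33,0.02),'side').astype(int); f=lambda m: cv2.resize(m[v-50:v+50,u-65:u+65],(400,308),interpolation=cv2.INTER_CUBIC)
cv2.imwrite('pics/cmp6.png',np.hstack([f(a),f(b)]))
a=cv2.imread('pics/side5.png')
for P in [(.715,.3,.05),(.62,.37,.05),(.53,.47,.05)]:
    u,v=proj(c,P,'side').astype(int); s=np.s_[v-16:v+16,u-16:u+16]
    g=lambda m: cv2.cvtColor(np.ascontiguousarray(m[s]),cv2.COLOR_BGR2GRAY).astype(np.float32)
    for n in ('side3','side5'): print(n,P,cv2.phaseCorrelate(g(cv2.imread(f'pics/{n}.png')),g(b),cv2.createHanningWindow((32,32),cv2.CV_32F)))
"
```

```text
wedge 0.63 [317.1 273.5] [0.5139 0.2746 0.    ]
foot_mark 0.62 [319.5 305.7] [0.5519 0.2782 0.    ]
hob 0.77 [400.  360.2] [0.6256 0.3765 0.    ]
garlic 0.73 [506.9 175.8] [0.4003 0.4713 0.    ]
wedge rect mm @z=6 0.65 ((492.6136474609375, 276.86370849609375), (84.81739044189453, 34.13627624511719), 0.8111153841018677) [[449.9676 293.3298]
 [450.4508 259.1969]
 [535.2597 260.3976]
 [534.7765 294.5305]]
hob rect mm @z=48 0.75 ((568.0116577148438, 331.35540771484375), (110.38980865478516, 153.9773406982422), 1.293787956237793) [[511.0925 407.0782]
 [514.5692 253.1401]
 [624.9308 255.6326]
 [621.4542 409.5707]]
side3 (0.715, 0.3, 0.05) ((-0.021830867693171996, 0.4201974225445948), 0.8160473958123475)
side5 (0.715, 0.3, 0.05) ((-0.05104538126091995, 0.13296849399347543), 0.8944001612253487)
side3 (0.62, 0.37, 0.05) ((-0.5656962476889547, 0.07698835433575546), 0.9021886559203267)
side5 (0.62, 0.37, 0.05) ((-0.10200299499234688, 0.12088376010402868), 0.9701588731259108)
side3 (0.53, 0.47, 0.05) ((-0.5508718143704208, 0.4320084409095628), 1.0746322055347264)
side5 (0.53, 0.47, 0.05) ((0.013088193031480344, 0.0899649368709241), 0.9907599007710814)
```

View pics/cmp6.png

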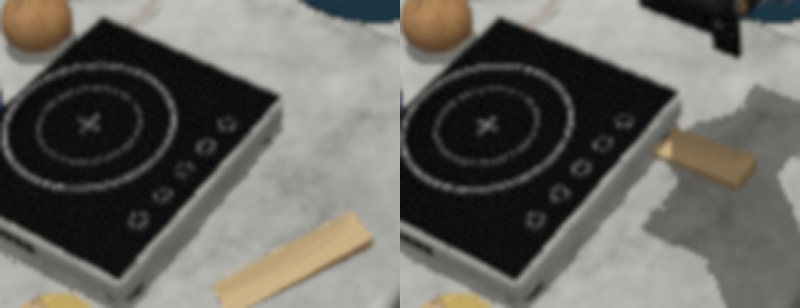

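View pics/w6.png

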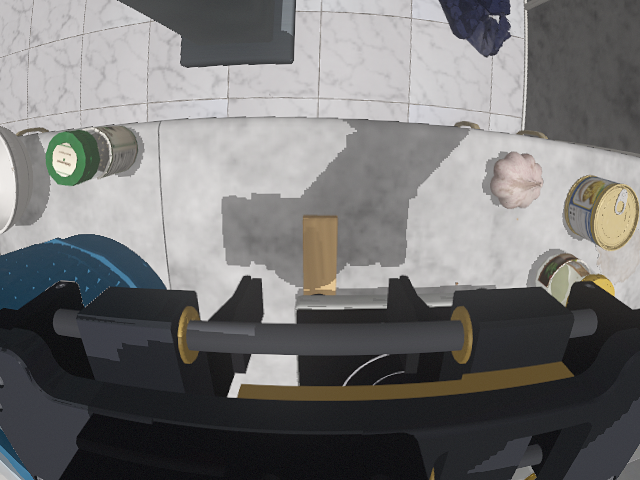

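The comparison shows the hob unmoved (corner at about (680,95)) with the wedge under its front right corner at (705,160). In the wrist view the wedge lies straight and centred at (320,255), with its surroundings undisturbed. Handing in.

```bash
python3 -c "
from station import r
print(r.finish_job())"
```

```text
the job is handed in; nothing more can be done
None
```

The wedge is under the short front right foot, pushed in until the load came on at about 9 N; the hob stayed where it was (within 1–2 mm), the gripper is clear, and the job is handed in with no verdict returned.

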